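# Set the casting flasks over the wax trees

## Task

Get the four casting flasks ready for investing: take the stack apart from the top and set each steel flask, flange down, over the wax tree on the rubber sprue base that its flange fits, so that it sits flat inside the base's lip. Lower the flasks gently without knocking the wax, do not tip or drop any, and leave the spirit lamp and the cup of rings where they are.

Things in the scene. Friction and masses are not known exactly. Their poses are not given: they have to be found in the camera images.
- flask_a: the largest of the four casting flasks, standing on the bench at the bottom of the stack: a perforated steel tube, open at both ends, 68 mm outside diameter, wall 2.5 mm, 60 mm high in all, with a flat flange 88 mm across and 4 mm thick at its foot. Loose; rests freely, nothing locks it. Grip the tube above the flange. Origin: centre of its underside; z up the tube, rim at 60 mm.
- flask_b: the second largest of the four casting flasks, third from the top of the stack, on the largest one: a perforated steel tube, open at both ends, 58 mm outside diameter, wall 2.5 mm, 50 mm high in all, with a flat flange 74 mm across and 4 mm thick at its foot. Loose; rests freely, nothing locks it. Grip the tube above the flange. Origin: centre of its underside; z up the tube, rim at 50 mm.
- flask_c: the second smallest of the four casting flasks, second in the stack, under the smallest: a perforated steel tube, open at both ends, 48 mm outside diameter, wall 2.5 mm, 45 mm high in all, with a flat flange 63 mm across and 4 mm thick at its foot. Loose; rests freely, nothing locks it. Grip the tube above the flange. Origin: centre of its underside; z up the tube, rim at 45 mm.
- flask_d: the smallest of the four casting flasks, on top of the stack: a perforated steel tube, open at both ends, 38 mm outside diameter, wall 2.5 mm, 40 mm high in all, with a flat flange 52 mm across and 4 mm thick at its foot. Loose; rests freely, nothing locks it. Grip the tube above the flange. Origin: centre of its underside; z up the tube, rim at 40 mm.
- tree_a: wax tree of eight ring patterns in two tiers, 49 mm high, at most 46 mm across, fixed in the middle of the largest black rubber base: a round dish fixed to the bench, floor 96 mm across and 5 mm above the bench, flared lip 6 mm above the floor, 113 mm over all; takes the 88 mm flange with 4 mm play all round. Origin: centre of the dish floor; z up. A flask set home has its origin here.
- tree_b: wax tree of four ring patterns in one tier, 37 mm high, at most 36 mm across, fixed in the middle of the second largest black rubber base: a round dish fixed to the bench, floor 82 mm across and 5 mm above the bench, flared lip 6 mm above the floor, 99 mm over all; takes the 74 mm flange with 4 mm play all round. Origin: centre of the dish floor; z up. A flask set home has its origin here.
- tree_c: wax tree of two ring patterns side by side, 35 mm high, at most 28 mm across, fixed in the middle of the second smallest black rubber base: a round dish fixed to the bench, floor 71 mm across and 5 mm above the bench, flared lip 6 mm above the floor, 88 mm over all; takes the 63 mm flange with 4 mm play all round. Origin: centre of the dish floor; z up. A flask set home has its origin here.
- tree_d: wax tree of a single ring pattern standing upright, 32 mm high, at most 20 mm across, fixed in the middle of the smallest black rubber base: a round dish fixed to the bench, floor 60 mm across and 5 mm above the bench, flared lip 6 mm above the floor, 77 mm over all; takes the 52 mm flange with 4 mm play all round. Origin: centre of the dish floor; z up. A flask set home has its origin here.
- spirit_lamp: by-stander: small spirit lamp with a violet glass bowl and a brass top, 60 mm in diameter and 73 mm high, standing loose on the bench among the bases; origin at the centre of its underside
- ring_cup: by-stander: clear pinkish plastic cup full of gold rings, 84 mm in diameter and 50 mm high, standing loose on the bench; origin at the centre of its underside
Mind the look-alikes: they are no part of the job. Leave any red look-alike of the flask_d alone.

How it is judged:
By the outcome, as a careful person would: the job done as asked, in the order asked, and still so for the second after the job is handed in, with the robot touching nothing.
It also fails if it takes over 102 s, if anything falls off the work surface, if the arm or the gripper's body presses on something with over 40 N, if the wrist force passes 120 N, or if a joint passes its speed limit or range.

## Robot

A 6-joint arm with a two-finger parallel gripper is mounted at the origin on a cart in front of the work surface, level with it; the furniture and walls round the work are solid. World frame = base frame: x ahead of the robot, y to its left, z up, the work surface at z = 0. Lengths are in m, angles in degrees, forces in N, time in s.
With the tool pointing down it reaches from about 0.375 to 0.75 m from the base axis. Payload 9 kg.
Tool frame: the origin (TCP) lies where the fingers leave the gripper's body, on its centre line; the fingertips stand 73 mm ahead of it and the grasp point (between the pads) lies 54 mm ahead of it (robot.tip_reach is the distance from the TCP to the fingertips, in m); z points along the fingers, y is the line along which they close (so a half turn about z gives the same grasp; the last joint's range is limited). The gripper opens to 85 mm and grips with 20 to 120 N. Pads are 22 mm wide; open, the fingers measure 114 mm over their backs; the gripper's body (76 mm by 85 mm) begins 54 mm behind the grasp point. The pads swing forward as they close: fully open they stand 13 mm farther back than shut.
Start: joints at [50.609, 5.964, 5.575, 89.605, 0, 77.527], TCP at [0.272, 0.535, 0.304] pointing down, gripper open.
Joint ranges: [-171.21, 171.21], [-48.23, 106.86], [-62.78, 66.21], [-105.2, 120.99], [-86.42, 89.51], [-180, 180]. Speed limits (degrees/s): [127.2, 127.2, 147.25, 180, 180, 180].

## Interface

Orientations are given as [roll, pitch, yaw] about the fixed x, y, z axes, in that order (R = Rz(yaw) Ry(pitch) Rx(roll)).
In Python, from plant import robot gives the robot as it stands. Calls block until the motion is done:
- robot.move_pose(position, orientation): joint-space move of the TCP to a pose.
- robot.line_to(position, vel=0.15, rotation=None, guard=None): straight line of the TCP; rotation=None keeps the orientation; vel is the mean speed in m/s. With guard (N) it stops when the force on the tool has changed by that much, and returns True; else False.
- robot.goto_joints(angles): joint-space move.
- robot.set_gripper(opening): finger opening in m; the grip force is fixed at half the most; returns when the fingers have stopped.
- robot.pause(seconds).
- robot.ik(position, orientation): joint angles nearest the present ones, or None.
- robot.observe(): the state.
- robot.grab_frame(name): name is "scene" or "top" or "wrist"; returns the picture (480x640x3 uint8, blue, green, red); there is no depth.
- robot.get_calibration(name): a dict with "vertical_fov" (degrees; the focal length in pixels is half the picture's height over the tangent of half this angle, whatever the lens; pixels are square), "cx", "cy" (the principal point, pixels), "rvec" (rotation vector, rad) and "tvec" (3), from world to camera coordinates, as OpenCV has them. Camera axes: x right, y down, z forward; pixel columns grow to the right and rows downward; lengths in m; the calibration is good to about 2 mm. A picture is of the moment at which its call begins: read the wrist's pose just before it. get_calibration takes no time and is no camera call; for the wrist camera it gives the pose at the moment of the call.
A pose or a line that the arm cannot do raises robot.IKError and nothing moves.
- robot.job_done(): hands the job in; it is judged then, once.
The state is a dict: "time": time; "q": joint angles; "qvel": joint speeds; "joint_torque": joint torques, N m; "tool_pos": TCP position; "tcp_rot": TCP orientation; "ft_force": force on the tool from outside, world axes, zero at the start; "torque": the same for the moment, N m; "gripper_width": finger opening in m; "gripper_force": force on a finger pad.
Only numpy, scipy, OpenCV 4.12 (cv2) and the standard library are available. Lean on these libraries where they do the work, as an engineer would, in place of code of your own. Each camera call takes 0.05 s, during which the arm holds its last target. There are 200 camera calls.

## Working session

There is one attempt and no reset: what is moved stays moved. The work goes in short steps, each a Python script; the robot and the scene stay as the last script left them, time stands still between calls to the robot, and variables do not carry over. Pictures are saved under pics/ and viewed, at most 14 in all, crops included, and the job is handed in when it is done.

```bash
ls; mkdir -p pics; python3 - <<'E'
from plant import robot
import cv2
for n in("scene","top"):
    cv2.imwrite(f"pics/{n}0.png",robot.grab_frame(n)); print(n,robot.get_calibration(n))
o=robot.observe(); print(o["tool_pos"],o["tcp_rot"],o["time"],o["gripper_width"],robot.tip_reach)
E
```

```text
pics
scene {'vertical_fov': 44.7569813209464, 'cx': 327.29521205060774, 'cy': 241.1875303352595, 'rvec': array([ 2.10177959, -0.77995232,  0.38104782]), 'tvec': array([-0.36075437,  0.31072833,  1.02875824])}
top {'vertical_fov': 52.77759017584375, 'cx': 320.3781483327897, 'cy': 240.2331422067383, 'rvec': array([ 2.12786001, -2.17641023,  0.1258786 ]), 'tvec': array([0.03606531, 0.531813  , 1.00906241])}
[0.27146921 0.53484238 0.30320062] [-1.79934625e+02 -1.43891540e-02  1.53082404e+02] 0.1 0.08512211216741804 0.0726
```

View pics/scene0.png

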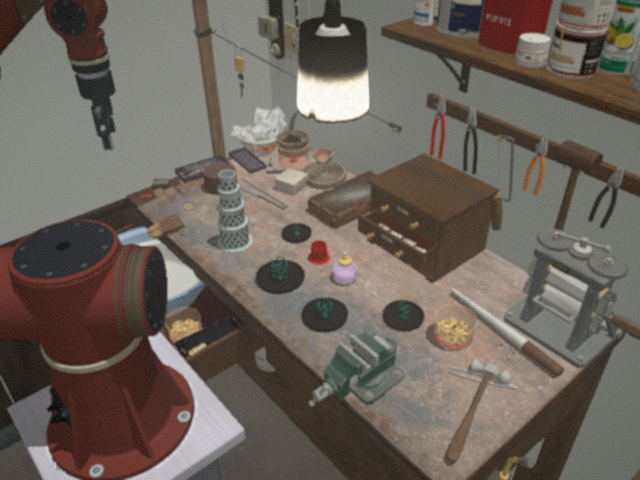

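View pics/top0.png

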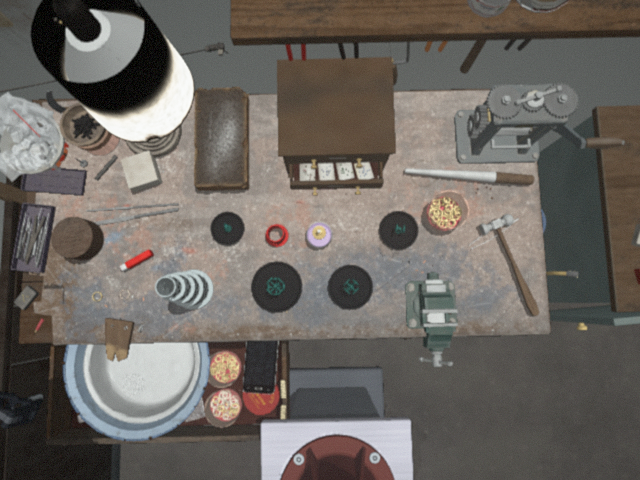

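The scene view shows the stack at about (230,210). In the top view the stack is at (185,290), and the bases are d (228,228), a (276,286), b (351,287) and c (398,230). The red look-alike is at (277,236), the lamp at (318,235) and the cup at (445,212).

```bash
cat > h.py <<'E'
from plant import robot
import cv2, numpy as np
def cal(n):
    c=robot.get_calibration(n); f=240/np.tan(np.radians(c["vertical_fov"]/2))
    R=cv2.Rodrigues(np.array(c["rvec"]))[0]; t=np.array(c["tvec"]).ravel()
    return np.array([[f,0,c["cx"]],[0,f,c["cy"]],[0,0,1]]),R,t
def ray(c,uv):
    K,R,t=c; return -R.T@t, R.T@np.linalg.inv(K)@np.array([uv[0],uv[1],1.])
def at_z(c,uv,z):
    o,d=ray(c,uv); return o+d*(z-o[2])/d[2]
def proj(c,p):
    K,R,t=c; q=K@(R@np.asarray(p,float)+t); return q[:2]/q[2]
def contour_at_z(c,cnt,z):   # contour -> circle on plane z: centre, diameter, residual
    P=np.array([at_z(c,p,z)[:2] for p in cnt.reshape(-1,2)])
    A=np.c_[2*P,np.ones(len(P))]; s=np.linalg.lstsq(A,(P**2).sum(1),rcond=None)[0]
    r=np.sqrt(s[2]+s[0]**2+s[1]**2); e=np.abs(np.hypot(*(P-s[:2]).T)-r)
    return s[:2],2*r,e.max()
E
python3 - <<'E'
from h import *
im=cv2.imread("pics/top0.png"); c=cal("top"); print("cam",ray(c,(320,240))[0])
m=(im.max(2)<60).astype(np.uint8)
for k,(u,v) in dict(d=(228,228),a=(276,286),b=(351,287),c=(398,230)).items():
    w=np.zeros_like(m); cv2.circle(w,(u,v),34,1,-1); w&=m
    w=cv2.morphologyEx(w,cv2.MORPH_OPEN,np.ones((3,3)))
    cn=max(cv2.findContours(w,0,1)[0],key=cv2.contourArea); cn=cv2.convexHull(cn)
    p,D,e=contour_at_z(c,cn,.011); print(k,p.round(4),round(D*1e3,1),round(e*1e3,1), 'r',np.hypot(*p).round(3))
for k,u,z in (("stacktop",(167,287),.195),("stackbot",(193,289),0.02),("lamp",(318,235),.05),("red",(277,236),.04),("cup",(445,212),.04)): print(k,at_z(c,u,z).round(3))
o=cv2.resize(im[240:330,140:230],None,fx=6,fy=6,interpolation=cv2.INTER_CUBIC); cv2.imwrite("pics/st.png",o)
w=cal("wrist"); s=robot.observe(); print(s["tool_pos"],"wcam",ray(w,(320,240)),w[0][0,0])
E
```

```text
cam [0.40161358 0.01623903 1.06807095]
d [0.5673 0.2305] 70.7 0.7 r 0.612
a [0.4358 0.1226] 106.5 0.6 r 0.453
b [ 0.4318 -0.0376] 93.2 0.7 r 0.433
c [ 0.5543 -0.1478] 81.1 0.9 r 0.574
stacktop [0.434 0.301 0.195]
stackbot [0.434 0.302 0.02 ]
lamp [0.542 0.029 0.05 ]
red [0.543 0.117 0.04 ]
cup [ 0.587 -0.246  0.04 ]
[0.27146921 0.53484238 0.30320062] wcam (array([0.2018153 , 0.56856952, 0.37451003]), array([ 0.26970522, -0.13782082, -0.95303145])) 388.0967229797044
```

View pics/st.png

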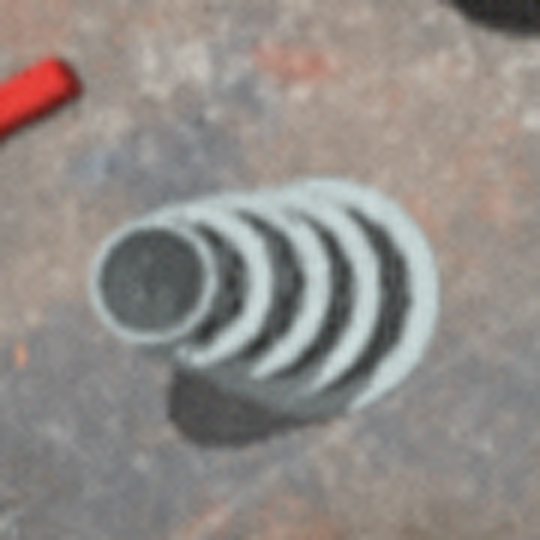

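The crop shows the stack as concentric and upright, with the top rim centred near top-view pixel (165.8, 287.2). I'll check it and the bases with the wrist camera.

```bash
python3 - <<'E'
from h import *
tiles=[]
for k,p in dict(c=(.5543,-.1478),b=(.4318,-.0376),a=(.4358,.1226),d=(.5673,.2305),s=(.434,.301)).items():
    robot.move_pose([p[0],p[1]-.055,.33],[180,0,90])
    c=cal("wrist"); im=robot.grab_frame("wrist"); cv2.imwrite(f"pics/w{k}.png",im)
    np.savez(f"w{k}.npz",K=c[0],R=c[1],t=c[2]); print(k,proj(c,[*p,.011]),robot.observe()["time"])
    tiles.append(cv2.resize(im,(260,195)))
tiles.append(tiles[-1]*0)
cv2.imwrite("pics/tiles.png",np.vstack([np.hstack(tiles[:3]),np.hstack(tiles[3:])]))
E
```

```text
c [320.79272818 139.83985301] 2.9333
b [320.26861078 138.75246078] 3.6833
a [320.65813697 138.88471206] 4.4167
d [321.08693954 137.85391315] 5.1833
s [320.38883038 138.55724017] 5.8833
```

View pics/tiles.png

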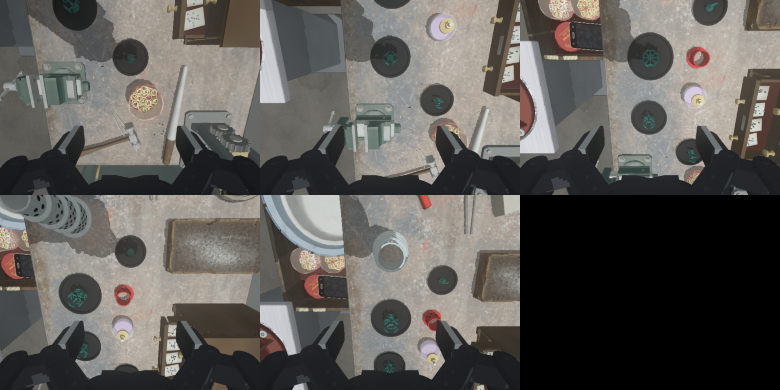

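The tiles show each base near the predicted pixel (320,139), with the stack seen from above at about (320,135) in the last one.

```bash
python3 - <<'E'
from h import *
P=dict(c=(.5543,-.1478),b=(.4318,-.0376),a=(.4358,.1226),d=(.5673,.2305))
for k in "cbads":
    z=np.load(f"w{k}.npz"); c=(z["K"],z["R"],z["t"]); im=cv2.imread(f"pics/w{k}.png")
    for n,D0 in zip("abcd",(113,99,88,77)):
        p=P[n]; u=proj(c,[*p,.011]); R=c[0][0,0]*(D0/2000+.006)/np.linalg.norm(c[1]@np.array([*p,.011])+c[2])
        if not(R<u[0]<640-R and R<u[1]<300-R): continue
        for th in (45,60):
            m=(im.max(2)<th).astype(np.uint8); w=np.zeros_like(m); cv2.circle(w,tuple(int(x) for x in u.round()),int(R),1,-1); w&=m
            w=cv2.morphologyEx(w,cv2.MORPH_OPEN,np.ones((5,5)))
            L=cv2.findContours(w,0,1)[0]
            if not L: continue
            cn=cv2.convexHull(max(L,key=cv2.contourArea)); q,D,e=contour_at_z(c,cn,.011)
            print(k,n,th,q.round(4),round(D*1e3,1),"of",D0,"res",round(e*1e3,1),"diff",((q-p)*1e3).round(1))
im=cv2.imread("pics/ws.png"); cv2.imwrite("pics/ws2.png",cv2.resize(im[60:210,240:400],None,fx=4,fy=4,interpolation=cv2.INTER_CUBIC))
im=cv2.imread("pics/wa.png"); cv2.imwrite("pics/wa2.png",cv2.resize(im[60:210,240:400],None,fx=4,fy=4,interpolation=cv2.INTER_CUBIC))
E
```

```text
c c 45 [ 0.5275 -0.1402] 30.8 of 88 res 4.2 diff [-26.8   7.6]
c c 60 [ 0.5442 -0.1501] 69.8 of 88 res 7.4 diff [-10.1  -2.3]
b b 60 [ 0.4156 -0.0277] 55.9 of 99 res 9.7 diff [-16.2   9.9]
a a 60 [0.4158 0.1305] 67.4 of 113 res 19.0 diff [-20.    7.9]
d a 60 [0.4241 0.1376] 22.4 of 113 res 2.8 diff [-11.7  15. ]
d d 60 [0.5569 0.2362] 49.9 of 77 res 14.4 diff [-10.4   5.7]
```

View pics/ws2.png

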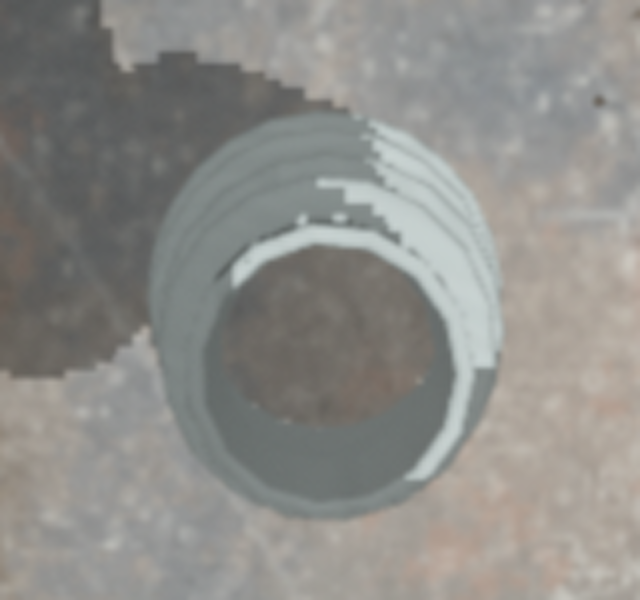

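View pics/wa2.png

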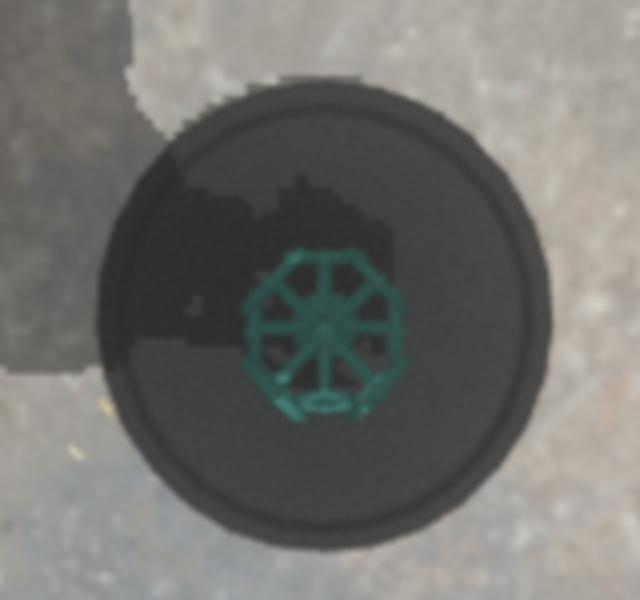

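```bash
python3 - <<'E'
from h import *
P=dict(c=(.5543,-.1478),b=(.4318,-.0376),a=(.4358,.1226),d=(.5673,.2305))
for k in "cbads":
    z=np.load(f"w{k}.npz"); c=(z["K"],z["R"],z["t"]); im=cv2.imread(f"pics/w{k}.png")
    for n,D0 in zip("abcd",(113,99,88,77)):
        p=P[n]; u=proj(c,[*p,.011])
        if not(60<u[0]<580 and 60<u[1]<250): continue
        m=((im.max(2)<92)).astype(np.uint8)
        pts=[]
        for a in np.radians(np.arange(0,360,4)):   # radial edge search on the bench plane
            for r in np.arange(D0/2000+.010,D0/2000-.010,-.0003):
                q=proj(c,[p[0]+r*np.cos(a),p[1]+r*np.sin(a),.011]); x,y=q.round().astype(int)
                if 0<=x<640 and 0<=y<300 and m[y,x]: pts.append(q); break
        pts=np.array(pts); Q=None
        for i in range(8):
            q,D,e=contour_at_z(c,pts,.011)
            X=np.array([at_z(c,s,.011)[:2] for s in pts]); res=np.abs(np.hypot(*(X-q).T)-D/2)
            keep=res<max(.0012,1.5*np.median(res)); pts=pts[keep]
        print(k,n,len(pts),q.round(4),round(D*1e3,1),"of",D0,"res",round(e*1e3,1),"diff",((q-p)*1e3).round(1))
z=np.load("ws.npz"); c=(z["K"],z["R"],z["t"])
g=np.array([[203,365],[475,365],[335,520],[330,225],[232,285],[222,465],[455,465]])/4+[240,60]
print("stack wrist",contour_at_z(c,g,.195))
c=cal("top"); print("stack top",at_z(c,(165.8-.4,287.2-.4),.195))
im=cv2.imread("pics/top0.png"); 
E
```

```text
c c 56 [ 0.5543 -0.1504] 85.7 of 88 res 0.6 diff [ 0.  -2.6]
b b 61 [ 0.4314 -0.0401] 97.0 of 99 res 1.0 diff [-0.4 -2.5]
b c 90 [ 0.554  -0.1498] 85.9 of 88 res 1.2 diff [-0.3 -2. ]
a a 90 [0.4353 0.1207] 110.2 of 113 res 1.2 diff [-0.5 -1.9]
d a 90 [0.4361 0.1207] 111.1 of 113 res 1.0 diff [ 0.3 -1.9]
d d 90 [0.5671 0.2288] 74.2 of 77 res 0.9 diff [-0.2 -1.7]
s d 89 [0.5669 0.2289] 74.7 of 77 res 1.2 diff [-0.4 -1.6]
stack wrist (array([0.43572911, 0.30222128]), np.float64(0.03716824313930374), np.float64(0.0007863577643799947))
stack top [0.43393534 0.30413097 0.195     ]
```

Both cameras agree to about 2 mm, and the offset is the same for the dishes and the stack, so I'll use the wrist values. Next: flask_d, then look again.

```bash
cat >> h.py <<'E'
BASE=dict(a=(.4357,.1207),b=(.4314,-.0401),c=(.5542,-.1501),d=(.567,.2288))
BOT=dict(a=0,b=.06,c=.11,d=.155); DIA=dict(a=.068,b=.058,c=.048,d=.038)
O=[180,0,90]; H=.080
def st():
    o=robot.observe(); return o["time"],np.round(o["tool_pos"],4),np.round(o["ft_force"],2),round(o["gripper_width"],4),np.round(o["gripper_force"],1)
def pick(n,xy):
    g=BOT[n]+H; zc=max(BOT[n]+.05,.08)+H
    robot.move_pose([*xy,g+.06],O); robot.set_gripper(.085)
    if robot.line_to([*xy,g],vel=.1,guard=8): print("touched on descent",st()); return False
    robot.set_gripper(0); print("grip",st())
    robot.line_to([*xy,g+.01],vel=.04); print("lift",st())
    robot.line_to([*xy,zc],vel=.15); return True
def place(n,xy):
    z=robot.observe()["tool_pos"][2]; b=.005+H
    robot.line_to([*xy,z],vel=.2)
    robot.line_to([*xy,b+.065],vel=.15) if z>b+.07 else None
    robot.line_to([*xy,b+.010],vel=.06); print("above",st())
    t=robot.line_to([*xy,b-.003],vel=.015,guard=4); s=st(); print("contact",t,s,"bottom",s[1][2]-H)
E
python3 - <<'E'
from h import *
if pick("d",(.4352,.3022)): place("d",BASE["d"]); cv2.imwrite("pics/pd.png",robot.grab_frame("wrist"))
E
```

```text
grip (7.725, array([0.4354, 0.3023, 0.2357]), array([-1.59,  0.24,  6.21]), 0.0373, np.float64(60.0))
lift (8.125, array([0.4353, 0.3022, 0.2451]), array([ 0.25,  0.19, -0.9 ]), 0.0373, np.float64(60.0))
above (11.5667, array([0.5673, 0.2289, 0.0955]), array([ 0.25,  0.73, -0.9 ]), 0.0371, np.float64(60.1))
contact True (12.1917, array([0.5669, 0.2288, 0.0858]), array([-0.54, -0.48,  5.7 ]), 0.0367, np.float64(60.6)) bottom 0.0058
```

View pics/pd.png

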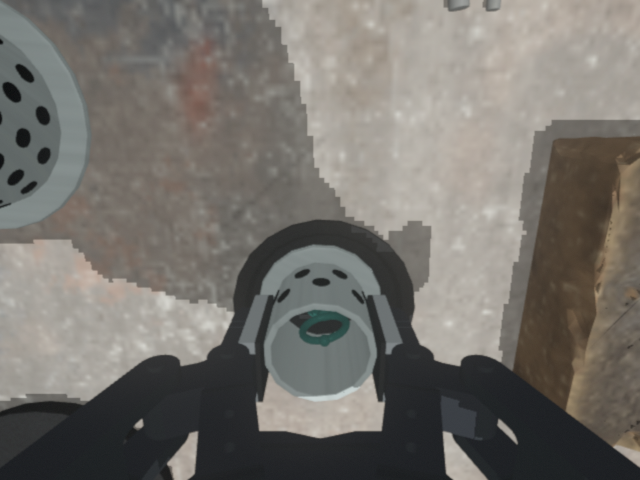

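Flask_d is down at floor height (0.0858 − 0.0807 = 0.005 m). The picture shows it inside the dish around (322,330), with the wax ring near the tube's centre. I'll release and re-measure the stack.

```bash
cat >> h.py <<'E'
def release(n):
    p=robot.observe()["tool_pos"]; robot.set_gripper(DIA[n]+.016)
    robot.line_to([p[0],p[1],.175],vel=.12); print("released",st())
E
python3 - <<'E'
from h import *
release("d")
robot.move_pose([.4352,.247,.30],O)
c=cal("wrist"); im=robot.grab_frame("wrist"); np.savez("ws3.npz",K=c[0],R=c[1],t=c[2]); cv2.imwrite("pics/ws3f.png",im)
u=proj(c,[.4352,.3022,.155]); x,y=u.round().astype(int); print(u)
y0=max(0,y-75); x0=x-80; print(x0,y0); cv2.imwrite("pics/ws3.png",cv2.resize(im[y0:y0+150,x0:x0+160],None,fx=4,fy=4,interpolation=cv2.INTER_CUBIC))
E
```

```text
released (13.45, array([0.5665, 0.2287, 0.174 ]), array([ 0.01, -0.34,  0.28]), 0.0539, np.float64(0.0))
[321.29335909 156.01101306]
241 81
```

View pics/ws3.png

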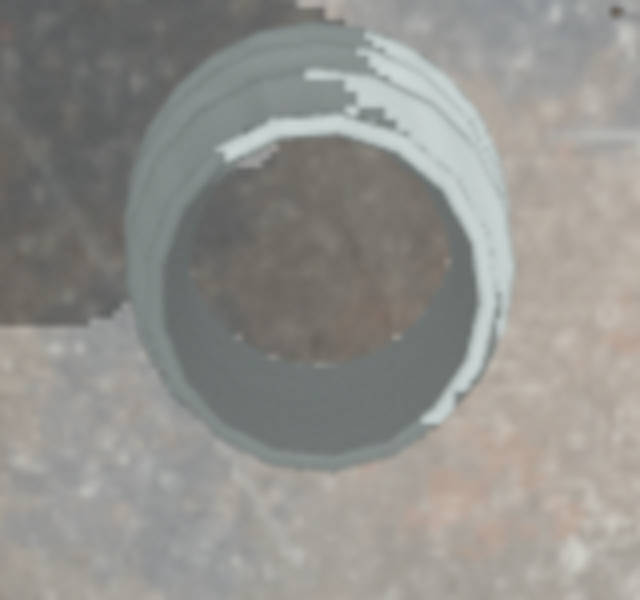

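View pics/ws3f.png

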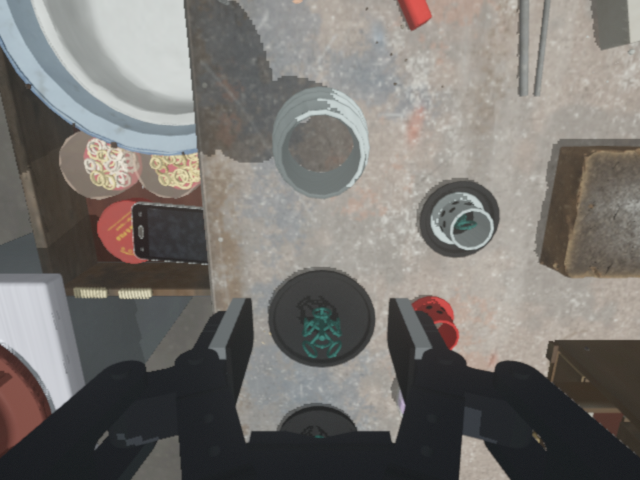

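Flask_d sits upright in its dish at (462,220). Flask_c's rim in the crop spans roughly x 163–495, y 115–468, still concentric with the stack.

```bash
python3 - <<'E'
from h import *
z=np.load("ws3.npz"); c=(z["K"],z["R"],z["t"])
g=np.array([[163,290],[495,290],[328,468],[325,115],[220,150],[190,400],[450,415]])/4+[241,81]
p,D,e=contour_at_z(c,g,.155); print(p,D,e)
assert abs(D-.048)<.003
p=(p+[.4352,.3022])/2
if pick("c",p): place("c",BASE["c"]); cv2.imwrite("pics/pc.png",robot.grab_frame("wrist"))
E
```

```text
[0.43602143 0.30258214] 0.04660173208459675 0.0009830044430314787
grip (16.2667, array([0.436 , 0.3025, 0.191 ]), array([-1.26, -1.43,  5.51]), 0.0476, np.float64(61.6))
lift (16.6667, array([0.4357, 0.3024, 0.2001]), array([ 0.18,  0.67, -2.11]), 0.0473, np.float64(61.8))
above (21.3917, array([ 0.5545, -0.1502,  0.0955]), array([ 0.46, -0.36, -1.82]), 0.0476, np.float64(62.0))
contact True (22.0083, array([ 0.5541, -0.1501,  0.086 ]), array([-1.06,  0.81,  4.71]), 0.0477, np.float64(62.5)) bottom 0.0059999999999999915
```

View pics/pc.png

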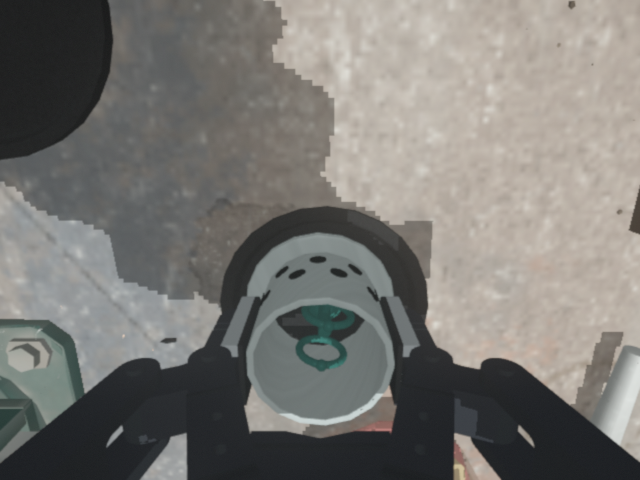

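Flask_c is on its floor (0.086 − 0.081 = 0.005 m), with the tree inside the tube at (322,340). I'll release it and do flask_b the same way.

```bash
python3 - <<'E'
from h import *
release("c")
if pick("b",(.4357,.3024)): place("b",BASE["b"]); cv2.imwrite("pics/pb.png",robot.grab_frame("wrist"))
E
```

```text
released (23.2667, array([ 0.5538, -0.1499,  0.1741]), array([-0.44, -0.03, -0.6 ]), 0.0637, np.float64(0.0))
grip (26.45, array([0.4363, 0.3027, 0.1412]), array([-0.63, -0.76,  5.27]), 0.0568, np.float64(64.2))
lift (26.85, array([0.4358, 0.3024, 0.1502]), array([-0.66, -0.06, -2.71]), 0.057, np.float64(64.1))
above (30.6167, array([ 0.4317, -0.0402,  0.0954]), array([ 0.24,  0.01, -1.74]), 0.0568, np.float64(64.3))
contact True (31.225, array([ 0.4313, -0.0401,  0.0862]), array([-0.9 ,  0.41,  4.74]), 0.057, np.float64(64.7)) bottom 0.006199999999999997
```

View pics/pb.png

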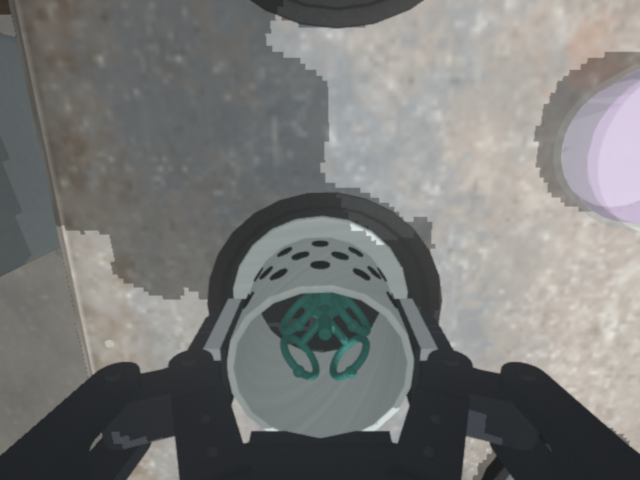

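Flask_b is on its floor, tree centred at (323,330). Flask_a is next.

```bash
python3 - <<'E'
from h import *
release("b")
if pick("a",(.4357,.3024)): place("a",BASE["a"]); cv2.imwrite("pics/pa.png",robot.grab_frame("wrist"))
E
```

```text
released (32.4833, array([ 0.431 , -0.0399,  0.1742]), array([ 0.19,  1.22, -0.8 ]), 0.0739, np.float64(0.0))
grip (35.1167, array([0.4365, 0.3027, 0.0815]), array([-1.33, -0.69,  6.02]), 0.0676, np.float64(67.7))
lift (35.5167, array([0.4358, 0.3024, 0.0902]), array([-0.14,  0.17, -4.67]), 0.0677, np.float64(68.0))
above (38.5083, array([0.436 , 0.1207, 0.0954]), array([ 0.3 , -0.02, -3.85]), 0.0674, np.float64(68.3))
contact True (39.1083, array([0.4357, 0.1207, 0.0865]), array([-0.65, -0.37,  4.28]), 0.0677, np.float64(68.7)) bottom 0.006499999999999992
```

View pics/pa.png

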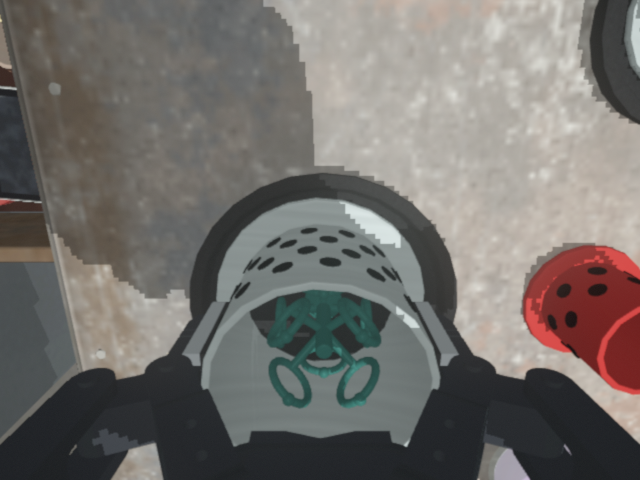

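Flask_a is on its floor (0.0865 − 0.0815 = 0.005 m), tree centred at (323,340). I'll release it, clear the view and check everything from the top.

```bash
python3 - <<'E'
from h import *
release("a")
robot.goto_joints([50.609,5.964,5.575,89.605,0,77.527])
im=robot.grab_frame("top"); cv2.imwrite("pics/end.png",cv2.resize(im[180:340,150:490],None,fx=2.3,fy=2.3,interpolation=cv2.INTER_CUBIC)); print(st())
E
```

```text
released (40.3667, array([0.4353, 0.1207, 0.1742]), array([-1.32, -0.18, -0.32]), 0.0842, np.float64(0.0))
(42.1167, array([0.2725, 0.5343, 0.3037]), array([0.37, 0.68, 0.55]), 0.0838, np.float64(0.0))
```

View pics/end.png

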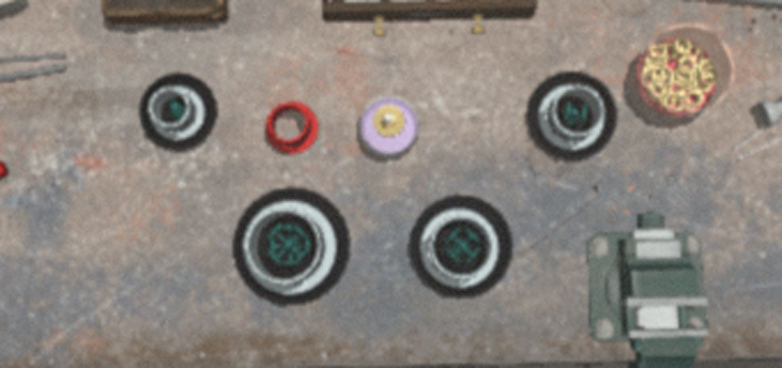

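The top view shows all four flasks centred in their dishes: d (178,111), a (291,246), b (460,246) and c (572,115). The lamp, cup and red flask have not moved.

```bash
python3 -c "
from plant import robot
print(robot.job_done())"
```

```text
the job is handed in; nothing more can be done
None
```

All four flasks were set flange down over their wax trees, each seated on its own base's floor inside the lip, with the lamp, cup and red look-alike left where they were; the job was handed in at about 42 s.

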